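# Set up the fold-down repair cabinet and its iron cradle

## Task

Get the little drop-front cabinet ready for soldering: pull both slide-out supports all the way out, and only then take the flap by its tab and lower it gently onto them, without letting it fall. Then turn the white ceramic iron cradle, which is stored mouth down, right way up and stand it on the lowered flap with its whole foot on the flap, without dropping it or knocking it over; leave the fan, the clear case and the tweezers where they are.

Things in the scene. Friction and masses are not known exactly. Their poses are not given: they have to be found in the camera images.
- cabinet: Plywood drop-front cabinet, fixed on the table: 360 wide, 200 deep, 253 high. Origin: bottom edge of its front, in the middle. x points into the cabinet (away from whoever stands before it), y to the left seen from the front, z up. The plinth (lower 78 mm of the front) and the shut flap's outer face above it are flush at x = 0. Turned up to 0.3 rad.
- flap_hinge (a point): Middle of the flap's hinge line, which runs along the cabinet's y at the front, 78 mm above the table. Axes as the cabinet.
- flap (a joint): Flap opening in rad: 0 shut (upright), 1.57 lowered level. It turns about the hinge line, its top coming forward. The flap is a board 356 wide, 175 long, 14 thick, about 0.55 kg, on a free, lightly rubbing hinge: past about 0.2 rad it falls if not held. With no support under it, it swings past level to 1.9 rad.
- flap_tab (a point): Grip point on the flat aluminium pull tab in the middle of the flap's free edge: tab 44 wide (along the hinge direction), 8 thick, standing 38 mm out from the edge in the flap's plane; this point is 24 mm out from the edge, 7 mm behind the flap's outer face, 199 mm from the hinge line. Axes as flap_mid.
- flap_mid (a point): Middle of the flap's inner face, which is the top face when lowered (then 92 mm above the table). Its x axis points out of that face (up when lowered), z from the hinge to the tab, y along the hinge line to the left.
- support_left (a joint): How far the left support (+y of the cabinet) is pulled out, m: 0 home, 0.13 at its stop. A wooden bar 22 wide, 30 high, its top at the hinge height (78 mm), sliding straight out of the plinth along the cabinet's -x, 130 mm left of the middle. It rubs with about 2.5 N. Starts 0 to 30 mm out.
- support_right (a joint): The same for the right support, 130 mm right of the middle (-y of the cabinet): 0 home, 0.13 m at its stop.
- knob_left (a point): Centre of the left support's steel knob: a cylinder 24 across and 28 long, lying along the cabinet's x, centre 61 mm above the table and 34 mm before the plinth front when the support is home; a neck 12 across and 20 long joins it to the bar. The shut flap rises above it, so near home a gripper must lean back to the robot (20 to 45 degrees). Axes as the cabinet.
- knob_right (a point): Centre of the right support's knob, the same as the left one.
- cradle_mid (a point): Centre of the iron cradle, a square ceramic pot with one open end: 56 by 56 outside, 92 long, walls 5, base 10 thick, about 0.3 kg; held lightly near the mouth it tends to swing base down. Its z axis points from the mouth to the closed base: up at the start (mouth down), down when it stands the right way up. The walls facing its +-y are plain; those facing +-x have a notch 18 wide, 16 deep in the rim. Starts on the table, left.
- cradle: The same iron cradle, loose; this origin is the middle of its mouth plane, 46 mm from cradle_mid. Axes as cradle_mid.
- vice: Black steel bench vice fixed to the table to the right, about 190 long, 110 wide and 120 high. Origin under its centre.
- fan_mid (a point): Centre of the yellow fume fan standing on the table: 125 wide, 50 thick (foot 90), 150 high. Not to be moved.
- case_mid (a point): Centre of the clear flip-top parts case lying shut on the table: 142 long (along its x), 92 wide, 38 high. Not to be moved.
- tweezers_mid (a point): Middle of the steel tweezers lying on the table, 148 long, 12 wide, 8 high, along their x. Not to be moved.
Mind the look-alikes: they are no part of the job. Of the things that look like the cradle, the middle-sized one is meant.

How it is judged:
By the outcome, as a careful person would: the job done as asked, in the order asked, and still so for the second after the job is handed in, with the robot touching nothing.
It also fails if it takes over 72 s, if anything falls off the work surface, if the arm or the gripper's body presses on something with over 40 N, if the wrist force passes 120 N, or if a joint passes its speed limit or range.

## Robot

A 7-joint arm with a two-finger parallel gripper is mounted at the origin on the work surface. World frame = base frame: x ahead of the robot, y to its left, z up, the work surface at z = 0. Lengths are in m, angles in rad, forces in N, time in s.
With the tool pointing down it reaches from about 0.4 to 0.85 m from the base axis. Payload 10.4 kg.
Tool frame: the origin (TCP) lies between the finger pads; the fingertips stand r.nose_length ahead of it and the grasp point (between the pads) lies 6 mm ahead of it (r.nose_length is the distance from the TCP to the fingertips, in m); z points along the fingers, x is the direction in which the jaws open and shut, and the axes are right-handed (so a half turn about z gives the same grasp; the last joint's range is limited). The gripper opens to 87 mm and grips with 3 to 60 N. Pads are 19 mm wide; open, the fingers measure 117 mm over their backs; the gripper's body (75 mm by 190 mm) begins 51 mm behind the grasp point.
Start: joints at [-1.267, 0.332, -0.065, 1.46, 0.022, 1.35, -0.088], TCP at [0.201, 0.592, 0.208] pointing down, gripper open.
Joint ranges: [-2.6, 2.6], [-0.5, 2.12], [-1.47, 1.34], [0.16, 2.42], [-1.27, 4.41], [0.06, 2.06], [-2.6, 2.6]. Speed limits (rad/s): [2.22, 2.22, 2.79, 2.79, 3.14, 3.14, 3.14].

## Interface

Orientations are given as a unit quaternion [x, y, z, w].
In Python, from bench import r gives the robot as it stands. The module is installed in compiled form; this text tells all that it offers.
- The arm moves only by the shell command python3 -m creep 'ROWS' [OPENING] [FORCE]. ROWS is JSON, a list of rows, each an object of numbers: "x", "y", "z": the shift along the world's x, y, z in m; "spin": the turn about the world's z in degrees. In form: [{"x": .., "y": .., "z": .., "spin": ..}, ...]. A call has 1 to 12 rows; each row is the pose to reach, as a shift and turn from the pose commanded when the call began; what a row does not reach only later rows make up. A row lasts 1/8 s, in which the tool goes at most 62.5 mm and 10.7 degrees, less where a joint would pass 70% of its speed; a pose out of reach is approached as far as the arm can. A call with a gripper value outside its range is refused whole. OPENING is the finger opening in m, from 0 to 0.087, set as the call begins (- or left out, the last holds). The fingers move at their own pace and stop on an object; FORCE is the grip in N (left out, the last holds). Time passes only in rows, so rows that repeat a pose let the fingers close. It gives the time, the measured TCP pose, the force and the opening at its end, in the units of the state.
- r.read_state(): the state, without advancing time (a new reading comes with each control period).
- r.camera(name): name is "side" or "top" or "wrist"; returns a dict with "pixels" (420x560x3 uint8, blue, green, red), "z_map" (420x560 float32, m along the optical axis (not along the pixel's ray), 0 where there is no reading), "K" (3x3 intrinsics, pixels), "R" (3x3) and "t" (3): a world point X has camera coordinates R X + t. Camera axes: x right, y down, z forward; pixel columns grow to the right and rows downward; lengths in m; the calibration is good to about 2 mm. The wrist camera is an equidistant fisheye: a pixel r from the principal point sees the ray r / f radians off the axis. A picture is of the moment at which its call begins.
- r.close_job(): hands the job in, once; it reports no verdict.
The state is a dict: "time": time; "joint_positions": joint angles; "joint_vel": joint speeds; "joint_torque": joint torques, N m; "ee_pos": TCP position; "eef_rot": TCP orientation; "ft_force": force on the tool from outside, world axes, zero at the start; "torque": the same for the moment, N m; "width": finger opening in m.
Only numpy, scipy, OpenCV 4.12 (cv2) and the standard library are available. Lean on these libraries where they do the work, as an engineer would, in place of code of your own. Each camera call takes 0.05 s, during which the arm holds its last target. There are 200 camera calls.

## Working session

There is one attempt and no reset: what is moved stays moved. The work goes in short steps, Python scripts to look and compute and a shell command to move; the robot and the scene stay as the last step left them, time stands still between calls to the robot, and variables do not carry over. Pictures are saved under pics/ and viewed, about 8 in all and at most 12, crops included, and the job is handed in when it is done.

```bash
mkdir -p pics; cat > h.py <<'E'
import numpy as np, cv2
from bench import r
from scipy.spatial.transform import Rotation as Ro
def snap(n):
    c=r.camera(n); np.savez(f'pics/{n}.npz',**c); return c
def load(n): return dict(np.load(f'pics/{n}.npz'))
def pts(c):  # world point per pixel (pinhole views)
    h,w=c['z_map'].shape; u,v=np.meshgrid(np.arange(w),np.arange(h)); z=c['z_map']
    K=c['K']; P=np.stack([(u-K[0,2])/K[0,0]*z,(v-K[1,2])/K[1,1]*z,z],-1)
    return (P-c['t'])@c['R']
def plane(c,u,v,z):
    K=c['K']; d=np.array([(u-K[0,2])/K[0,0],(v-K[1,2])/K[1,1],1])@c['R']; o=-c['t']@c['R']
    return o+d*(z-o[2])/d[2]
def st():
    s=r.read_state(); print('t%.2f'%s['time'],np.round(s['ee_pos'],4),'F',np.round(s['ft_force'],1),'w%.4f'%s['width'],'Rx',np.round(Ro.from_quat(s['eef_rot']).as_matrix()[:,0],3),'Rz',np.round(Ro.from_quat(s['eef_rot']).as_matrix()[:,2],3)); return s
E
python3 - <<'E'
from h import *
st(); print(r.nose_length)
for n in('top','side'):
    c=snap(n); cv2.imwrite(f'pics/{n}0.png',c['pixels']); print(n,-c['t']@c['R'],c['R'][2],c['K'][0,0])
E
```

```text
t0.00 [0.2005 0.5915 0.2076] F [ 0.8 -0.2  0.1] w0.0874 Rx [ 0.321  0.947 -0.001] Rz [-0.    -0.001 -1.   ]
0.025
top [ 0.33537614 -0.0511312   1.6670748 ] [ 0.13479415 -0.00261696 -0.99087017] 543.3130941955001
side [ 0.167426   -0.94324401  0.94813467] [ 0.2974298   0.72746436 -0.6183293 ] 450.81281629037505
```

View pics/top0.png

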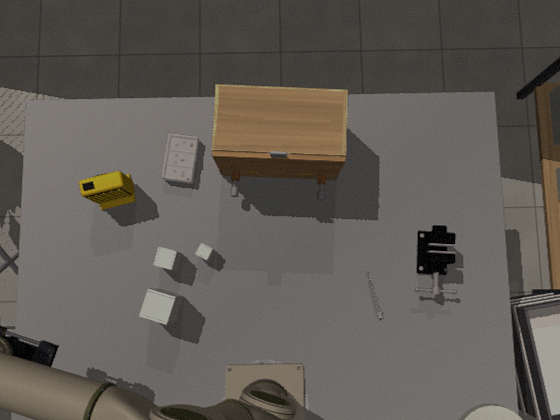

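View pics/side0.png

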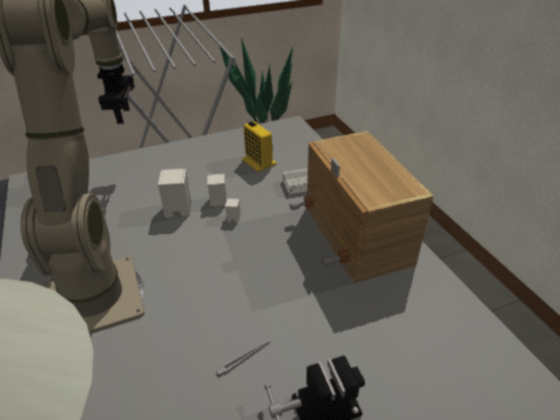

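Candidates for the cradle: the large box at top (160,305)/side (174,190), the medium one at (167,258)/(217,188), and the small one at (205,252)/(233,210). I choose the medium one by size. The knobs are at top (235,188) and (321,190), and the flap tab at (279,154).

```bash
python3 - <<'E'
from h import *
c=load('top'); P=pts(c); im=c['pixels'].astype(int)
def comp(m,a=15):
    n,l,s,ce=cv2.connectedComponentsWithStats(m.astype(np.uint8)); return [(l==i,s[i],ce[i]) for i in range(1,n) if s[i,4]>a]
# cabinet top
m=(np.abs(P[...,2]-.253)<.006)&(c['z_map']>0)&(P[...,0]>.4)
for k,s,ce in comp(m,300):
    q=P[k][:,:2].astype(np.float32); print('cab',s,cv2.minAreaRect(q),np.median(P[k][:,2]))
# white things
hsv=cv2.cvtColor(c['pixels'],cv2.COLOR_BGR2HSV)
for k,s,ce in comp((P[...,2]>.03)&(P[...,2]<.2)&(P[...,1]>-.4)&(P[...,1]<.6)&(P[...,0]>.15)&(P[...,0]<.7),20):
    z=np.percentile(P[k][:,2],95); t=k&(P[...,2]>z-.006); q=P[t][:,:2].astype(np.float32)
    print('ob',ce.round(),s[4],'z%.3f'%z,[np.round(v,4) for v in cv2.minAreaRect(q)],c['pixels'][k].mean(0).round())
v=c['pixels'][225:290,140:225]; v2=c['pixels'][135:210,205:350]
a=cv2.resize(v,None,fx=4,fy=4); b=cv2.resize(v2,None,fx=3,fy=3)
H=max(a.shape[0],b.shape[0]); a=cv2.copyMakeBorder(a,0,H-a.shape[0],0,0,0); b=cv2.copyMakeBorder(b,0,H-b.shape[0],0,0,0)
cv2.imwrite('pics/crop1.png',np.hstack([a,b]))
E
```

```text
cab [ 211   84  137   78 9035] ((0.780059278011322, -0.05757899582386017), (0.36049655079841614, 0.20374795794487), 86.39643096923828) 0.2526858457201161
ob [278. 172.] 1847 z0.191 [array([ 0.6799, -0.052 ]), array([0.3501, 0.0038]), np.float64(86.497)] [31. 45. 59.]
ob [106. 187.] 1290 z0.152 [array([0.6422, 0.4545]), array([0.0477, 0.1214]), np.float64(13.3065)] [ 23.  91. 107.]
ob [177. 175.] 272 z0.044 [array([0.6872, 0.2581]), array([0.094 , 0.0319]), np.float64(85.1944)] [124. 129. 136.]
ob [204. 251.] 195 z0.070 [array([0.4506, 0.1725]), array([0.0396, 0.0367]), np.float64(62.3287)] [145. 153. 154.]
ob [166. 258.] 449 z0.098 [array([0.4305, 0.2813]), array([0.0563, 0.0557]), np.float64(75.1471)] [138. 146. 146.]
ob [160. 306.] 1094 z0.139 [array([0.2944, 0.293 ]), array([0.0819, 0.0804]), np.float64(72.8144)] [134. 142. 143.]
```

View pics/crop1.png

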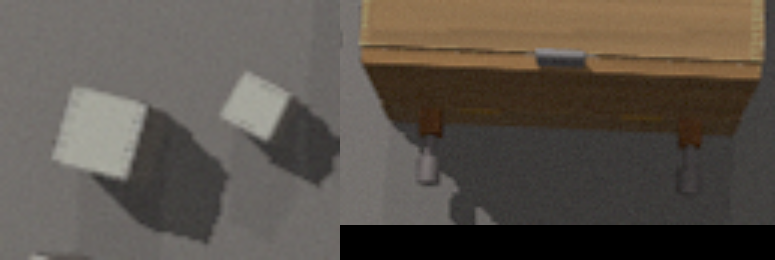

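```bash
python3 - <<'E'
from h import *
c=load('top'); P=pts(c)
a=np.radians(-3.55); ex=np.array([np.cos(a),np.sin(a)]); ey=np.array([-ex[1],ex[0]])
o=np.array([.780,-.0576])-.1*ex; print('front',o)
q=(P[...,:2]-o); X=q@ex; Y=q@ey
for sg in(1,-1):
    m=(np.abs(Y-sg*.13)<.03)&(X<-.004)&(X>-.12)&(P[...,2]>.04)&(P[...,2]<.1)
    x,y,z=X[m],Y[m],P[m][:,2]
    for lo in np.arange(-.09,0,.006):
        k=(x>lo)&(x<=lo+.006)
        if k.sum(): print(sg,'%.3f'%lo,k.sum(),'y %.4f..%.4f'%(y[k].min(),y[k].max()),'z %.3f'%np.percentile(z[k],80))
c=load('side'); cv2.imwrite('pics/crop2.png',cv2.resize(c['pixels'][165:230,150:250],None,fx=6,fy=6))
E
```

```text
front [ 0.68019189 -0.05140804]
1 -0.078 13 y 0.1184..0.1402 z 0.072
1 -0.072 16 y 0.1191..0.1403 z 0.073
1 -0.066 16 y 0.1189..0.1404 z 0.073
1 -0.060 16 y 0.1194..0.1413 z 0.074
1 -0.054 15 y 0.1201..0.1407 z 0.075
1 -0.048 7 y 0.1266..0.1356 z 0.066
1 -0.042 8 y 0.1242..0.1335 z 0.065
1 -0.036 7 y 0.1243..0.1330 z 0.070
1 -0.030 17 y 0.1191..0.1390 z 0.075
1 -0.024 17 y 0.1185..0.1389 z 0.081
1 -0.018 14 y 0.1190..0.1396 z 0.077
1 -0.012 17 y 0.1189..0.1393 z 0.080
1 -0.006 6 y 0.1195..0.1401 z 0.080
-1 -0.078 10 y -0.1380..-0.1199 z 0.075
-1 -0.072 15 y -0.1414..-0.1198 z 0.073
-1 -0.066 14 y -0.1408..-0.1196 z 0.074
-1 -0.060 18 y -0.1408..-0.1194 z 0.075
-1 -0.054 16 y -0.1406..-0.1197 z 0.073
-1 -0.048 8 y -0.1372..-0.1220 z 0.074
-1 -0.042 8 y -0.1340..-0.1252 z 0.069
-1 -0.036 8 y -0.1338..-0.1246 z 0.070
-1 -0.030 16 y -0.1393..-0.1189 z 0.079
-1 -0.024 18 y -0.1390..-0.1191 z 0.081
-1 -0.018 14 y -0.1382..-0.1189 z 0.080
-1 -0.012 15 y -0.1387..-0.1187 z 0.080
-1 -0.006 5 y -0.1352..-0.1206 z 0.084
```

View pics/crop2.png

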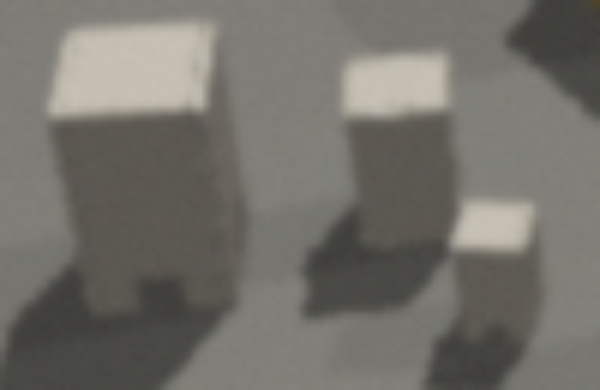

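The medium box shows a plain wall towards the side camera (no notch, crop pixels ~(400,180)), so the jaws go along about 75° there. Both knobs stand about 66 mm before the front. First I reach for the left knob.

```bash
python3 -m creep '[{"x":0.03,"y":-0.035,"spin":2},{"x":0.07,"y":-0.085,"spin":4},{"x":0.11,"y":-0.133,"spin":6},{"x":0.15,"y":-0.181,"spin":8},{"x":0.19,"y":-0.229,"spin":10},{"x":0.23,"y":-0.277,"spin":12},{"x":0.27,"y":-0.325,"spin":14},{"x":0.31,"y":-0.373,"spin":15.2},{"x":0.35,"y":-0.421,"spin":15.2},{"x":0.39,"y":-0.469,"spin":15.2},{"x":0.415,"y":-0.50,"spin":15.2},{"x":0.422,"y":-0.509,"spin":15.2}]' 0.06 && python3 -m creep '[{"z":-0.04},{"z":-0.09},{"z":-0.125},{"z":-0.14},{"z":-0.14}]' && python3 -c "from h import *; st()"
```

```text
invalid input at $[0]: expected keys x, y, z, spin
```

```bash
python3 -m creep '[{"x":0.03,"y":-0.035,"z":0,"spin":2},{"x":0.07,"y":-0.085,"z":0,"spin":4},{"x":0.11,"y":-0.133,"z":0,"spin":6},{"x":0.15,"y":-0.181,"z":0,"spin":8},{"x":0.19,"y":-0.229,"z":0,"spin":10},{"x":0.23,"y":-0.277,"z":0,"spin":12},{"x":0.27,"y":-0.325,"z":0,"spin":14},{"x":0.31,"y":-0.373,"z":0,"spin":15.2},{"x":0.35,"y":-0.421,"z":0,"spin":15.2},{"x":0.39,"y":-0.469,"z":0,"spin":15.2},{"x":0.415,"y":-0.50,"z":0,"spin":15.2},{"x":0.422,"y":-0.509,"z":0,"spin":15.2}]' 0.06 && python3 -c "from h import *; st()"
```

```text
time: 1.6
ee_pos: [0.6235, 0.0797, 0.2078]
eef_rot: [0.73, 0.684, -0.001, 0.0]
ft_force: [-0.2, 0.9, -0.7]
width: 0.06
t1.60 [0.6235 0.0797 0.2078] F [-0.2  0.9 -0.7] w0.0600 Rx [ 0.066  0.998 -0.002] Rz [-0.001 -0.002 -1.   ]
```

```bash
python3 -m creep '[{"x":0,"y":0.001,"z":-0.04,"spin":0},{"x":0,"y":0.002,"z":-0.09,"spin":0},{"x":0,"y":0.002,"z":-0.125,"spin":0},{"x":0,"y":0.002,"z":-0.141,"spin":0},{"x":0,"y":0.002,"z":-0.141,"spin":0}]' && python3 -m creep '[{"x":0,"y":0,"z":0,"spin":0},{"x":0,"y":0,"z":0,"spin":0},{"x":0,"y":0,"z":0,"spin":0},{"x":0,"y":0,"z":0,"spin":0}]' 0 30
```

```text
time: 2.22
ee_pos: [0.6221, 0.0855, 0.0671]
eef_rot: [0.728, 0.685, -0.0, -0.0]
ft_force: [0.1, 0.2, 0.3]
width: 0.06
time: 2.72
ee_pos: [0.6228, 0.085, 0.0678]
eef_rot: [0.729, 0.685, 0.0, 0.0]
ft_force: [-0.2, 0.4, -1.0]
width: 0.0278
```

```bash
python3 -m creep '[{"x":0,"y":0,"z":0,"spin":0},{"x":-0.01,"y":0.0006,"z":0,"spin":0},{"x":-0.025,"y":0.0016,"z":0,"spin":0},{"x":-0.045,"y":0.0028,"z":0,"spin":0},{"x":-0.065,"y":0.004,"z":0,"spin":0},{"x":-0.08,"y":0.005,"z":0,"spin":0},{"x":-0.09,"y":0.0056,"z":0,"spin":0},{"x":-0.092,"y":0.0057,"z":0,"spin":0}]'; python3 -m creep '[{"x":-0.003,"y":0.0002,"z":0,"spin":0},{"x":-0.006,"y":0.0004,"z":0,"spin":0}]';  python3 -m creep '[{"x":-0.003,"y":0.0002,"z":0,"spin":0},{"x":-0.006,"y":0.0004,"z":0,"spin":0}]'
```

```text
time: 3.72
ee_pos: [0.5301, 0.0908, 0.0676]
eef_rot: [0.728, 0.685, 0.0, -0.0]
ft_force: [1.2, -0.5, 0.8]
width: 0.0002
time: 3.98
ee_pos: [0.5247, 0.0909, 0.0674]
eef_rot: [0.729, 0.685, -0.0, 0.0]
ft_force: [-0.4, -0.2, 0.4]
width: 0.0009
time: 4.22
ee_pos: [0.5185, 0.0914, 0.0674]
eef_rot: [0.729, 0.685, -0.0, -0.0]
ft_force: [-0.4, 0.6, -0.8]
width: 0.0008
```

```bash
cat > knobs.py <<'E'
from h import *
c=snap('top'); P=pts(c)
a=np.radians(-3.55); ex=np.array([np.cos(a),np.sin(a)]); ey=np.array([-ex[1],ex[0]]); o=np.array([.6802,-.0514])
q=(P[...,:2]-o); X=q@ex; Y=q@ey
for sg in(1,-1):
    m=(np.abs(Y-sg*.13)<.014)&(X<.01)&(X>-.25)&(P[...,2]>.045)&(P[...,2]<.09)
    print(sg,'X min %.4f'%(np.sort(X[m])[3]), 'z %.3f'%np.median(P[m][:,2]))
E
python3 - <<'E'
from knobs import *
w=snap('wrist'); cv2.imwrite('pics/w1.png',np.vstack([cv2.resize(c['pixels'][120:230,200:360],(560,385)),cv2.resize(w['pixels'],(280,210)).repeat(1,0).copy() if 0 else cv2.copyMakeBorder(cv2.resize(w['pixels'],(280,210)),0,0,0,280,0)]))
E
```

```text
1 X min -0.0700 z 0.074
-1 X min -0.0739 z 0.072
```

View pics/w1.png

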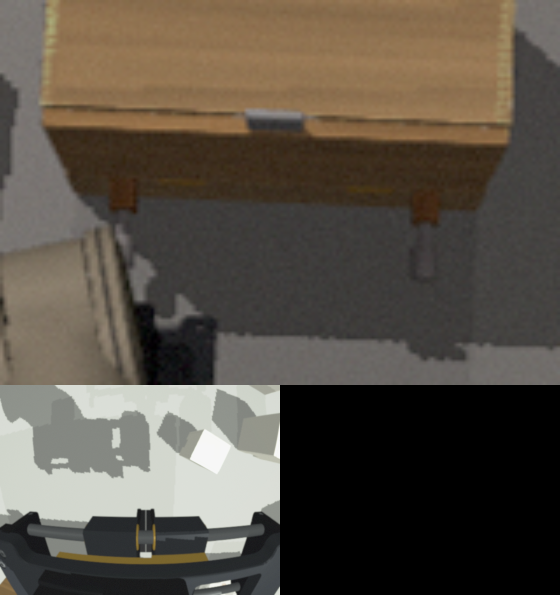

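```bash
python3 -m creep '[{"x":0,"y":-0.009,"z":0,"spin":0},{"x":0,"y":-0.009,"z":0,"spin":0},{"x":0.01,"y":-0.009,"z":0,"spin":0},{"x":0.02,"y":-0.009,"z":0,"spin":0},{"x":0.04,"y":-0.009,"z":0,"spin":0},{"x":0.06,"y":-0.009,"z":0,"spin":0},{"x":0.08,"y":-0.009,"z":0,"spin":0},{"x":0.095,"y":-0.009,"z":0,"spin":0},{"x":0.104,"y":-0.009,"z":0,"spin":0},{"x":0.104,"y":-0.009,"z":0,"spin":0}]' 0.05;  python3 -m creep '[{"x":0,"y":0,"z":0,"spin":0},{"x":0,"y":0,"z":0,"spin":0},{"x":0,"y":0,"z":0,"spin":0},{"x":0,"y":0,"z":0,"spin":0},{"x":0,"y":0,"z":0,"spin":0},{"x":0,"y":0,"z":0,"spin":0}]' 0 60;  python3 -m creep '[{"x":0,"y":0,"z":0,"spin":0},{"x":-0.003,"y":0.0002,"z":0,"spin":0},{"x":-0.006,"y":0.0004,"z":0,"spin":0}]'
```

```text
time: 5.58
ee_pos: [0.623, 0.0824, 0.0672]
eef_rot: [0.729, 0.685, -0.0, 0.0]
ft_force: [-0.2, 0.3, -0.6]
width: 0.0501
time: 6.32
ee_pos: [0.6226, 0.0824, 0.0675]
eef_rot: [0.729, 0.685, -0.0, -0.0]
ft_force: [-0.1, 0.8, -0.1]
width: 0.0021
time: 6.7
ee_pos: [0.6163, 0.0828, 0.0674]
eef_rot: [0.729, 0.685, -0.0, -0.0]
ft_force: [-0.4, -0.2, 0.6]
width: 0.0005
```

```bash
python3 - <<'E'
from h import *
c=snap('side'); cv2.imwrite('pics/s2.png',cv2.resize(c['pixels'][120:280,260:440],(720,640))[:600])
P=pts(c); a=np.radians(-3.55); ex=np.array([np.cos(a),np.sin(a)]); ey=np.array([-ex[1],ex[0]]); o=np.array([.6802,-.0514])
q=(P[...,:2]-o); X=q@ex; Y=q@ey
for v,u in [(204,296),(203,307),(260,335),(256,345)]: print(u,v,X[v,u],Y[v,u],P[v,u,2])
E
```

```text
296 204 -0.05943529568271845 0.12169027516745118 0.07278374390082532
307 203 -0.02395858872350068 0.11726774050382685 0.07055266051102521
335 260 -0.040901408764387026 -0.13481369182796005 0.06123670531241211
345 256 -0.01465236686306012 -0.1410433511612619 0.07359343692152968
```

View pics/s2.png

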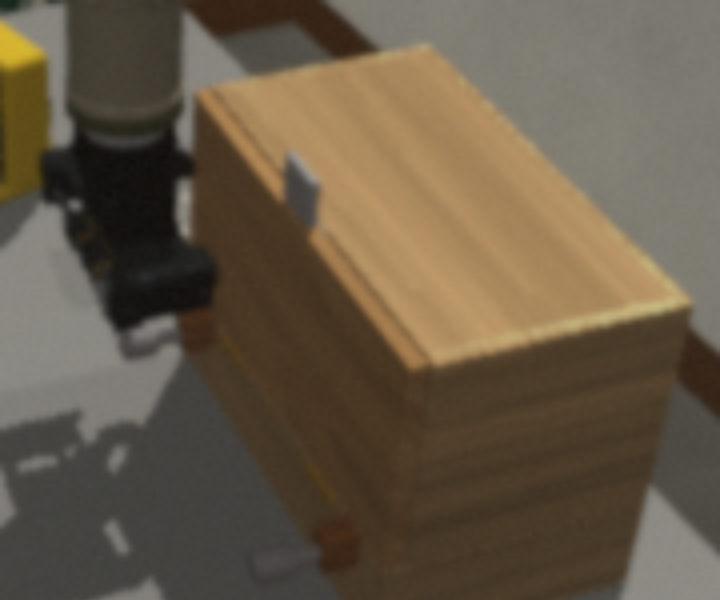

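```bash
python3 - <<'E'
from h import *
c=load('side'); P=pts(c); a=np.radians(-3.55); ex=np.array([np.cos(a),np.sin(a)]); ey=np.array([-ex[1],ex[0]]); o=np.array([.6802,-.0514])
q=(P[...,:2]-o); X=q@ex; Y=q@ey; g=c['pixels'].mean(2)
for v in range(186,214,2):
    print(v,' '.join('%d:%d/%d/%d/%d'%(u,X[v,u]*1e3,Y[v,u]*1e3,P[v,u,2]*1e3,g[v,u]) for u in range(282,312,3)))
E
python3 -c "from h import *; st()"
```

```text
186 282:-110/106/165/30 285:-103/97/170/38 288:-106/63/193/26 291:-101/53/199/24 294:-91/54/196/26 297:-84/48/198/31 300:-74/51/193/33 303:-67/46/195/35 306:-59/43/195/36 309:-50/41/194/35
188 282:-111/102/161/62 285:-107/86/171/40 288:-111/50/196/23 291:-103/47/196/28 294:-95/44/196/33 297:-86/43/195/38 300:-78/40/195/34 303:-72/33/198/29 306:-60/40/190/28 309:-51/38/189/20
190 282:-45/299/1/88 285:-34/297/0/53 288:-110/52/188/27 291:-106/38/196/24 294:-97/38/194/31 297:-89/36/194/31 300:-78/39/188/24 303:-70/38/187/21 306:-60/38/184/20 309:-51/39/182/18
192 282:-49/286/2/113 285:-40/281/3/62 288:-111/49/183/25 291:-106/37/190/21 294:-98/36/189/22 297:-88/37/185/21 300:-79/39/182/18 303:-69/40/179/17 306:-59/42/175/17 309:-49/43/171/19
194 282:-52/278/0/125 285:-42/274/0/66 288:-110/51/174/21 291:-106/37/183/20 294:-97/38/180/19 297:-87/39/177/20 300:-76/45/169/16 303:-68/43/169/21 306:-57/45/165/18 309:-49/42/164/20
196 282:-56/267/0/127 285:-48/257/5/85 288:-112/47/170/23 291:-104/43/171/21 294:-93/47/165/18 297:-86/43/166/17 300:-76/45/162/18 303:-66/47/158/16 306:-57/46/157/16 3
[... 877 characters left out ...]
93/0/92 303:-10/184/4/111 306:-28/113/62/45 309:-16/118/55/42
208 282:-78/204/0/135 285:-70/197/2/136 288:-60/195/1/134 291:-75/123/60/72 294:-67/118/60/65 297:-55/121/55/77 300:-21/183/0/124 303:-13/176/3/128 306:-4/171/4/61 309:-1/152/17/50
210 282:-82/191/1/135 285:-75/182/6/136 288:-64/183/3/133 291:-54/180/2/113 294:-44/178/1/111 297:-36/172/3/120 300:-26/169/2/125 303:-17/166/2/118 306:-7/162/3/66 309:-2/150/10/55
212 282:-86/181/2/133 285:-77/175/4/129 288:-66/176/0/125 291:-58/169/3/126 294:-49/165/3/124 297:-38/166/0/126 300:-29/161/1/125 303:-21/154/4/102 306:-12/150/5/65 309:-2/149/3/60
t6.75 [0.616  0.0829 0.0674] F [ 0.3 -0.5  0.4] w0.0004 Rx [0.061 0.998 0.   ] Rz [-0.  0. -1.]
```

The side view shows the fingertips ending near z≈0.087 (pixel (290,201)) above the knob top at 0.073. The reported TCP z is therefore about 45 mm lower than the tool really is, while x and y agree. I'll go lower, feeling for force.

```bash
python3 -m creep '[{"x":0.003,"y":0,"z":0,"spin":0},{"x":0.006,"y":0,"z":0,"spin":0},{"x":0.006,"y":0,"z":0,"spin":0},{"x":0.006,"y":0,"z":0,"spin":0},{"x":0.006,"y":0,"z":0,"spin":0},{"x":0.006,"y":0,"z":0,"spin":0},{"x":0.006,"y":0,"z":-0.01,"spin":0},{"x":0.006,"y":0,"z":-0.02,"spin":0},{"x":0.006,"y":0,"z":-0.03,"spin":0},{"x":0.006,"y":0,"z":-0.04,"spin":0},{"x":0.006,"y":0,"z":-0.04,"spin":0}]' 0.05;  python3 -m creep '[{"x":0,"y":0,"z":0,"spin":0},{"x":0,"y":0,"z":0,"spin":0},{"x":0,"y":0,"z":0,"spin":0},{"x":0,"y":0,"z":0,"spin":0},{"x":0,"y":0,"z":0,"spin":0},{"x":0,"y":0,"z":0,"spin":0}]' 0 40; python3 - <<'E'
from h import *
c=snap('side'); P=pts(c); a=np.radians(-3.55); ex=np.array([np.cos(a),np.sin(a)]); ey=np.array([-ex[1],ex[0]]); o=np.array([.6802,-.0514])
q=(P[...,:2]-o); X=q@ex; Y=q@ey
m=(X>-.1)&(X<-.04)&(Y<.07)&(Y>.02)&(P[...,2]>.05)&(P[...,2]<.25); print('body zmin',np.sort(P[m][:,2])[:10:3])
E
```

```text
time: 8.12
ee_pos: [0.6219, 0.0827, 0.0263]
eef_rot: [0.728, 0.685, -0.001, -0.0]
ft_force: [0.7, -0.2, -0.2]
width: 0.0499
time: 8.88
ee_pos: [0.6227, 0.0805, 0.0277]
eef_rot: [0.729, 0.684, -0.001, 0.001]
ft_force: [-0.3, -6.1, 2.1]
width: 0.0228
body zmin [0.11228301 0.114363   0.11541878 0.11587039]
```

```bash
python3 -m creep '[{"x":0,"y":-0.002,"z":0,"spin":0},{"x":-0.01,"y":-0.0014,"z":0,"spin":0},{"x":-0.025,"y":-0.0004,"z":0,"spin":0},{"x":-0.045,"y":0.0008,"z":0,"spin":0},{"x":-0.065,"y":0.002,"z":0,"spin":0},{"x":-0.08,"y":0.003,"z":0,"spin":0},{"x":-0.09,"y":0.0036,"z":0,"spin":0},{"x":-0.095,"y":0.0039,"z":0,"spin":0}]'; python3 -m creep '[{"x":-0.003,"y":0.0002,"z":0,"spin":0},{"x":-0.005,"y":0.0003,"z":0,"spin":0}]'
```

```text
time: 9.93
ee_pos: [0.5274, 0.0863, 0.0277]
eef_rot: [0.729, 0.685, 0.0, 0.0]
ft_force: [3.4, -4.4, 1.2]
width: 0.0229
time: 10.18
ee_pos: [0.5229, 0.0866, 0.0277]
eef_rot: [0.729, 0.685, 0.0, 0.0]
ft_force: [3.2, -3.9, 1.3]
width: 0.0227
```

Still sliding at about 3 N, so I go on to the stop.

```bash
python3 -m creep '[{"x":-0.003,"y":0.0,"z":0,"spin":0},{"x":-0.005,"y":0.0,"z":0,"spin":0}]'; python3 -m creep '[{"x":-0.002,"y":0.0001,"z":0,"spin":0},{"x":-0.004,"y":0.0002,"z":0,"spin":0}]';python3 -m creep '[{"x":-0.002,"y":0.0001,"z":0,"spin":0},{"x":-0.003,"y":0.0002,"z":0,"spin":0}]'
```

```text
time: 10.42
ee_pos: [0.5192, 0.0868, 0.0278]
eef_rot: [0.729, 0.685, 0.001, 0.001]
ft_force: [15.4, -4.3, -10.5]
width: 0.023
time: 10.68
ee_pos: [0.5193, 0.0868, 0.0281]
eef_rot: [0.729, 0.685, 0.004, 0.004]
ft_force: [36.5, -3.1, -30.9]
width: 0.0231
time: 10.92
ee_pos: [0.5186, 0.0869, 0.0287]
eef_rot: [0.729, 0.685, 0.006, 0.005]
ft_force: [41.9, -4.2, -31.4]
width: 0.0229
```

```bash
python3 -m creep '[{"x":0.008,"y":0,"z":0,"spin":0},{"x":0.008,"y":0,"z":0,"spin":0},{"x":0.008,"y":0,"z":0,"spin":0},{"x":0.008,"y":0,"z":0.02,"spin":0},{"x":0.008,"y":0,"z":0.06,"spin":0},{"x":0.02,"y":-0.04,"z":0.06,"spin":0},{"x":0.035,"y":-0.1,"z":0.06,"spin":0},{"x":0.055,"y":-0.16,"z":0.06,"spin":0},{"x":0.075,"y":-0.22,"z":0.06,"spin":0},{"x":0.09,"y":-0.255,"z":0.06,"spin":0},{"x":0.095,"y":-0.267,"z":0.06,"spin":0},{"x":0.095,"y":-0.267,"z":0.06,"spin":0}]' 0.05; python3 knobs.py
```

```text
time: 12.42
ee_pos: [0.6053, -0.1791, 0.0871]
eef_rot: [0.729, 0.685, -0.0, -0.001]
ft_force: [0.2, 0.2, 0.1]
width: 0.0504
1 X min -0.1779 z 0.076Traceback (most recent call last):
  File "knobs.py", line 7, in <module>
    print(sg,'X min %.4f'%(np.sort(X[m])[3]), 'z %.3f'%np.median(P[m][:,2]))
                           ~~~~~~~~~~~~~^^^
IndexError: index 3 is out of bounds for axis 0 with size 0
```

```bash
python3 -m creep '[{"x":0,"y":-0.001,"z":-0.02,"spin":0},{"x":0,"y":-0.001,"z":-0.04,"spin":0},{"x":0,"y":-0.001,"z":-0.055,"spin":0},{"x":0,"y":-0.001,"z":-0.06,"spin":0},{"x":0,"y":-0.001,"z":-0.06,"spin":0}]' ;  python3 -m creep '[{"x":0,"y":0,"z":0,"spin":0},{"x":0,"y":0,"z":0,"spin":0},{"x":0,"y":0,"z":0,"spin":0},{"x":0,"y":0,"z":0,"spin":0},{"x":0,"y":0,"z":0,"spin":0},{"x":0,"y":0,"z":0,"spin":0}]' 0 40
```

```text
time: 13.1
ee_pos: [0.6055, -0.1806, 0.0272]
eef_rot: [0.729, 0.685, -0.0, -0.0]
ft_force: [0.6, 0.3, 0.2]
width: 0.0499
time: 13.85
ee_pos: [0.6059, -0.1791, 0.0277]
eef_rot: [0.728, 0.685, 0.001, -0.001]
ft_force: [-0.4, 5.8, 3.6]
width: 0.0231
```

```bash
python3 -m creep '[{"x":0,"y":0.001,"z":0,"spin":0},{"x":-0.01,"y":0.0016,"z":0,"spin":0},{"x":-0.025,"y":0.0026,"z":0,"spin":0},{"x":-0.045,"y":0.0038,"z":0,"spin":0},{"x":-0.065,"y":0.005,"z":0,"spin":0},{"x":-0.08,"y":0.006,"z":0,"spin":0},{"x":-0.09,"y":0.0066,"z":0,"spin":0},{"x":-0.095,"y":0.0069,"z":0,"spin":0}]'; python3 -m creep '[{"x":-0.003,"y":0.0002,"z":0,"spin":0},{"x":-0.006,"y":0.0004,"z":0,"spin":0}]'; python3 -m creep '[{"x":-0.002,"y":0.0,"z":0,"spin":0},{"x":-0.004,"y":0.0,"z":0,"spin":0}]'
```

```text
time: 14.85
ee_pos: [0.5104, -0.1733, 0.0277]
eef_rot: [0.728, 0.685, 0.0, 0.0]
ft_force: [2.4, 5.7, 0.3]
width: 0.0224
time: 15.1
ee_pos: [0.5048, -0.173, 0.0277]
eef_rot: [0.728, 0.685, 0.0, 0.0]
ft_force: [3.1, 4.7, 1.1]
width: 0.0229
time: 15.35
ee_pos: [0.5022, -0.1728, 0.0278]
eef_rot: [0.728, 0.685, 0.001, 0.001]
ft_force: [14.8, 3.9, -9.4]
width: 0.0229
```

```bash
python3 -m creep '[{"x":-0.002,"y":0.0,"z":0,"spin":0},{"x":-0.003,"y":0.0,"z":0,"spin":0}]'; python3 -m creep '[{"x":0.005,"y":0,"z":0,"spin":0},{"x":0.005,"y":0,"z":0,"spin":0},{"x":0.005,"y":0,"z":0,"spin":0},{"x":0.005,"y":0,"z":0.02,"spin":0},{"x":0.005,"y":0,"z":0.07,"spin":0},{"x":0.005,"y":0,"z":0.13,"spin":0},{"x":0.005,"y":0.02,"z":0.19,"spin":0},{"x":0.03,"y":0.06,"z":0.24,"spin":0},{"x":0.08,"y":0.09,"z":0.272,"spin":0},{"x":0.13,"y":0.12,"z":0.272,"spin":0},{"x":0.175,"y":0.12,"z":0.272,"spin":0},{"x":0.190,"y":0.12,"z":0.272,"spin":0}]' 0.07; python3 - <<'E'
from h import *
a=np.radians(-3.55); ex=np.array([np.cos(a),np.sin(a)]); ey=np.array([-ex[1],ex[0]]); o=np.array([.6802,-.0514])
s=st()
c=snap('side'); P=pts(c);q=(P[...,:2]-o); X=q@ex; Y=q@ey
m=(np.abs(X)<.03)&(np.abs(Y)<.05)&(P[...,2]>.262)&(P[...,2]<.5)
for lo in np.arange(.262,.42,.008):
    k=m&(P[...,2]>lo)&(P[...,2]<=lo+.008)
    if k.sum(): print('%.3f'%lo,k.sum(),'X %.4f %.4f Y %.4f %.4f'%(X[k].min(),X[k].max(),Y[k].min(),Y[k].max()))
p=c['pixels'].copy(); cv2.imwrite('pics/s3.png',cv2.resize(p[90:290,220:440],(660,600)))
E
```

```text
time: 15.6
ee_pos: [0.5022, -0.1729, 0.0279]
eef_rot: [0.728, 0.686, 0.003, 0.004]
ft_force: [26.2, 1.0, -21.8]
width: 0.023
time: 17.1
ee_pos: [0.689, -0.0525, 0.2972]
eef_rot: [0.728, 0.685, -0.001, -0.001]
ft_force: [-0.7, -0.4, -0.5]
width: 0.0698
t17.10 [ 0.689  -0.0525  0.2972] F [-0.7 -0.4 -0.5] w0.0698 Rx [ 0.06   0.998 -0.001] Rz [-0.003 -0.001 -1.   ]
0.262 22 X -0.0008 0.0066 Y -0.0244 0.0170
0.270 22 X -0.0001 0.0098 Y -0.0257 0.0155
0.278 25 X -0.0014 0.0077 Y -0.0249 0.0180
0.286 35 X -0.0019 0.0081 Y -0.0241 0.0190
0.294 2 X 0.0001 0.0016 Y -0.0196 0.0027
0.310 25 X -0.0048 0.0184 Y -0.0442 0.0410
0.318 47 X -0.0054 0.0180 Y -0.0462 0.0442
0.326 43 X -0.0052 0.0167 Y -0.0454 0.0431
0.334 38 X -0.0044 0.0158 Y -0.0455 0.0490
0.342 28 X -0.0053 0.0180 Y -0.0481 0.0487
0.350 39 X -0.0046 0.0171 Y -0.0495 0.0476
0.358 16 X -0.0058 0.0151 Y 0.0355 0.0488
0.366 11 X 0.0041 0.0158 Y 0.0388 0.0476
0.374 10 X -0.0032 0.0126 Y 0.0393 0.0454
0.382 16 X -0.0297 0.0027 Y -0.0495 0.0446
0.390 33 X -0.0300 -0.0029 Y -0.0485 0.0448
0.398 64 X -0.0299 -0.0085 Y -0.0464 0.0477
0.406 42 X -0.0295 -0.0150 Y -0.0490 0.0490
0.414 40 X -0.0202 -0.0164 Y -0.0500 0.0497
```

View pics/s3.png

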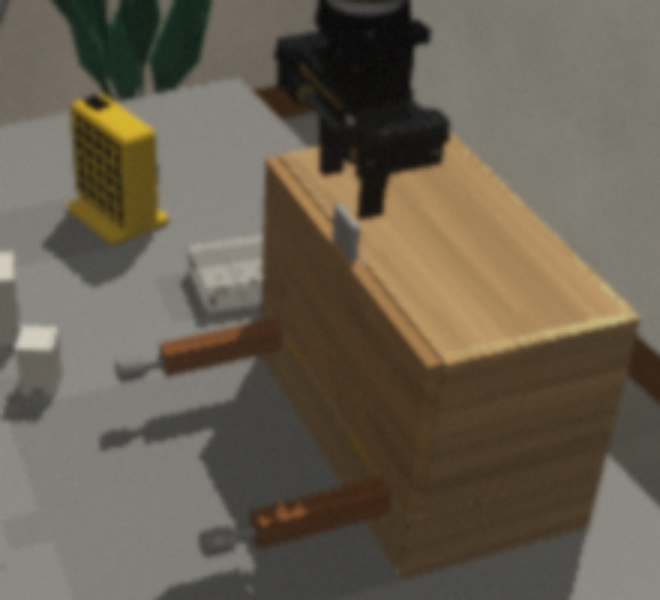

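Both supports are out (bars at crop (220,350) and (320,510)). The gripper straddles the tab, and its fingertips are at 0.313, so the z offset is a constant +0.041. I grip the tab's side edges so the flap can pivot between the pads.

```bash
python3 -m creep '[{"x":-0.001,"y":-0.002,"z":-0.02,"spin":0},{"x":-0.001,"y":-0.002,"z":-0.04,"spin":0},{"x":-0.001,"y":-0.002,"z":-0.055,"spin":0},{"x":-0.001,"y":-0.002,"z":-0.055,"spin":0}]';  python3 -m creep '[{"x":0,"y":0,"z":0,"spin":0},{"x":0,"y":0,"z":0,"spin":0},{"x":0,"y":0,"z":0,"spin":0},{"x":0,"y":0,"z":0,"spin":0},{"x":0,"y":0,"z":0,"spin":0},{"x":0,"y":0,"z":0,"spin":0}]' 0 20; python3 - <<'E'
import numpy as np
for d in range(0,91,5):
    t=np.radians(d); X=.007*np.cos(t)-.199*np.sin(t)-.007; Z=.199*np.cos(t)+.007*np.sin(t)-.199
    print(d,'%.4f %.4f %.4f'%(X*.998,-X*.062,Z))
E
```

```text
time: 17.65
ee_pos: [0.6857, -0.0553, 0.2435]
eef_rot: [0.729, 0.685, -0.001, -0.001]
ft_force: [-0.2, 0.0, 0.3]
width: 0.0702
time: 18.4
ee_pos: [0.6869, -0.0539, 0.2449]
eef_rot: [0.728, 0.686, 0.001, -0.0]
ft_force: [0.3, 6.5, 3.6]
width: 0.0439
0 0.0000 -0.0000 0.0000
5 -0.0173 0.0011 -0.0001
10 -0.0346 0.0021 -0.0018
15 -0.0516 0.0032 -0.0050
20 -0.0683 0.0042 -0.0096
25 -0.0846 0.0053 -0.0157
30 -0.1002 0.0062 -0.0232
35 -0.1152 0.0072 -0.0320
40 -0.1293 0.0080 -0.0421
45 -0.1425 0.0089 -0.0533
50 -0.1546 0.0096 -0.0657
55 -0.1657 0.0103 -0.0791
60 -0.1755 0.0109 -0.0934
65 -0.1840 0.0114 -0.1086
70 -0.1912 0.0119 -0.1244
75 -0.1970 0.0122 -0.1407
80 -0.2014 0.0125 -0.1576
85 -0.2042 0.0127 -0.1747
90 -0.2056 0.0128 -0.1920
```

```bash
python3 -m creep '[{"x":-0.008,"y":0.0015,"z":0.0,"spin":0},{"x":-0.0173,"y":0.0021,"z":0,"spin":0},{"x":-0.0346,"y":0.0031,"z":-0.0018,"spin":0},{"x":-0.0516,"y":0.0042,"z":-0.005,"spin":0},{"x":-0.0683,"y":0.0052,"z":-0.0096,"spin":0},{"x":-0.0846,"y":0.0063,"z":-0.0157,"spin":0},{"x":-0.1002,"y":0.0072,"z":-0.0232,"spin":0},{"x":-0.1152,"y":0.0082,"z":-0.032,"spin":0},{"x":-0.122,"y":0.0086,"z":-0.037,"spin":0}]'; python3 - <<'E'
from h import *
c=snap('side'); cv2.imwrite('pics/s4.png',cv2.resize(c['pixels'][90:290,220:440],(660,600)))
E
```

```text
time: 19.52
ee_pos: [0.5633, -0.0463, 0.2068]
eef_rot: [0.728, 0.685, -0.0, -0.001]
ft_force: [1.0, 4.8, -0.8]
width: 0.044
```

View pics/s4.png

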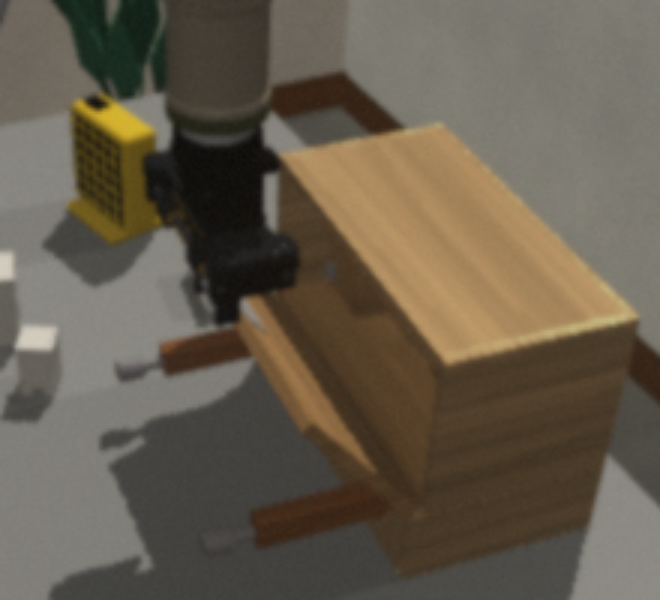

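```bash
python3 -m creep '[{"x":-0.0073,"y":0.0004,"z":-0.0051,"spin":0},{"x":-0.0205,"y":0.0013,"z":-0.0163,"spin":0},{"x":-0.0326,"y":0.002,"z":-0.0287,"spin":0},{"x":-0.0437,"y":0.0027,"z":-0.0421,"spin":0},{"x":-0.0535,"y":0.0033,"z":-0.0564,"spin":0},{"x":-0.062,"y":0.0038,"z":-0.0716,"spin":0},{"x":-0.0692,"y":0.0043,"z":-0.0874,"spin":0},{"x":-0.075,"y":0.0046,"z":-0.1037,"spin":0},{"x":-0.0794,"y":0.0049,"z":-0.1206,"spin":0},{"x":-0.081,"y":0.005,"z":-0.129,"spin":0},{"x":-0.0822,"y":0.0051,"z":-0.1377,"spin":0},{"x":-0.0826,"y":0.0051,"z":-0.142,"spin":0}]'; python3 -m creep '[{"x":-0.0005,"y":0,"z":-0.004,"spin":0},{"x":-0.001,"y":0,"z":-0.007,"spin":0},{"x":-0.001,"y":0,"z":-0.01,"spin":0}]'
```

```text
time: 21.08
ee_pos: [0.4824, -0.0413, 0.0653]
eef_rot: [0.728, 0.685, 0.0, 0.0]
ft_force: [2.6, 5.4, -1.1]
width: 0.0436
time: 21.45
ee_pos: [0.4819, -0.0413, 0.0561]
eef_rot: [0.728, 0.685, 0.001, 0.0]
ft_force: [-5.1, 5.4, 25.3]
width: 0.0437
```

```bash
python3 -m creep '[{"x":0.001,"y":0,"z":0.003,"spin":0},{"x":0.001,"y":0,"z":0.003,"spin":0}]'; cat > flap.py <<'E'
from h import *
a=np.radians(-3.55); ex=np.array([np.cos(a),np.sin(a)]); ey=np.array([-ex[1],ex[0]]); o=np.array([.6802,-.0514])
for n in('side','top'):
    c=snap(n); P=pts(c); q=(P[...,:2]-o); X=q@ex; Y=q@ey
    for lo in np.arange(-.17,-.01,.04):
        print(n,'%.2f'%lo,[ '%.4f(%d)'%(np.median(P[k][:,2]),k.sum()) for y in(-.14,-.08,.0,.08,.14) for k in [(X>lo)&(X<lo+.03)&(np.abs(Y-y)<.02)&(P[...,2]>.03)&(P[...,2]<.13)]if k.any()])
E
python3 flap.py
```

```text
time: 21.7
ee_pos: [0.4818, -0.0413, 0.0585]
eef_rot: [0.728, 0.685, 0.0, -0.0]
ft_force: [1.2, 4.7, -1.7]
width: 0.0439
side -0.17 ['0.0953(123)', '0.0954(112)']
side -0.13 ['0.0953(121)', '0.0950(106)', '0.0952(89)', '0.0951(82)', '0.0935(13)']
side -0.09 ['0.0945(123)', '0.0944(105)', '0.0948(89)', '0.0946(79)', '0.0942(75)']
side -0.05 ['0.0938(112)', '0.0945(103)', '0.0939(91)', '0.0943(79)', '0.0943(71)']
top -0.17 ['0.0932(139)', '0.0934(49)', '0.0922(34)', '0.0931(141)']
top -0.13 ['0.0933(133)', '0.0932(138)', '0.0928(104)', '0.0924(140)']
top -0.09 ['0.0920(136)', '0.0936(137)', '0.0924(139)', '0.0918(141)', '0.0925(135)']
top -0.05 ['0.0926(137)', '0.0924(140)', '0.0921(135)', '0.0927(136)', '0.0918(131)']
```

```bash
python3 -m creep '[{"x":0,"y":0,"z":-0.002,"spin":0},{"x":0,"y":0,"z":-0.002,"spin":0},{"x":0,"y":0,"z":-0.002,"spin":0},{"x":0,"y":0,"z":-0.002,"spin":0},{"x":0,"y":0,"z":0.02,"spin":0},{"x":0,"y":0,"z":0.07,"spin":0},{"x":0,"y":0.03,"z":0.1,"spin":-2},{"x":-0.01,"y":0.085,"z":0.1,"spin":-5},{"x":-0.02,"y":0.145,"z":0.1,"spin":-8},{"x":-0.03,"y":0.205,"z":0.1,"spin":-11.4},{"x":-0.04,"y":0.26,"z":0.1,"spin":-11.4},{"x":-0.05,"y":0.31,"z":0.1,"spin":-11.4}]' 0.087; python3 -m creep '[{"x":-0.0015,"y":0.0126,"z":0,"spin":0},{"x":-0.0015,"y":0.0126,"z":0,"spin":0}]'; python3 - <<'E'
from h import *
exec(open('flap.py').read().split('for n in')[0])
s=st(); c=snap('top'); P=pts(c); q=(P[...,:2]-o); X=q@ex; Y=q@ey
k=(X>-.17)&(X<-.02)&(np.abs(Y)<.17)&(P[...,2]>.03)&(P[...,2]<.2); print('flap z',np.percentile(P[k][:,2],[3,50,97]),k.sum())
m=(P[...,2]>.086)&(P[...,2]<.1)&(np.hypot(P[...,0]-.43,P[...,1]-.28)<.06); print('cradle',m.sum())
w=snap('wrist'); cv2.imwrite('pics/w2.png',w['pixels'])
E
```

```text
time: 23.3
ee_pos: [0.4314, 0.2704, 0.1586]
eef_rot: [0.793, 0.609, 0.0, -0.0]
ft_force: [0.7, 0.0, -0.3]
width: 0.0871
time: 23.55
ee_pos: [0.4305, 0.281, 0.1583]
eef_rot: [0.793, 0.61, -0.0, 0.0]
ft_force: [-0.2, 0.8, -0.5]
width: 0.0872
t23.55 [0.4305 0.281  0.1583] F [-0.2  0.8 -0.5] w0.0872 Rx [ 0.257  0.967 -0.001] Rz [-0. -0. -1.]
flap z [0.08505481 0.09190799 0.09872704] 5825
cradle 0
```

View pics/w2.png

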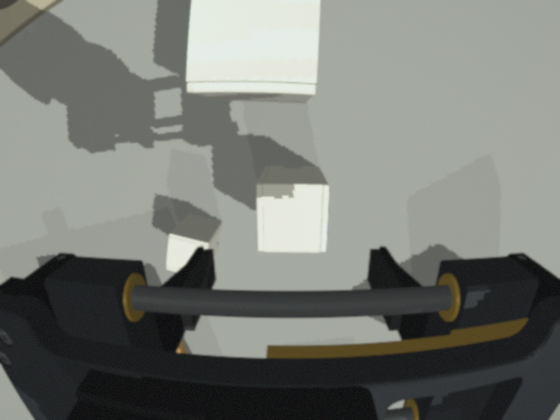

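```bash
python3 -m creep '[{"x":0,"y":0,"z":-0.05,"spin":0},{"x":0,"y":0,"z":-0.1,"spin":0},{"x":0,"y":0,"z":-0.13,"spin":0},{"x":0,"y":0,"z":-0.141,"spin":0},{"x":0,"y":0,"z":-0.141,"spin":0}]'; python3 -m creep '[{"x":0,"y":0,"z":0,"spin":0},{"x":0,"y":0,"z":0,"spin":0},{"x":0,"y":0,"z":0,"spin":0},{"x":0,"y":0,"z":0,"spin":0},{"x":0,"y":0,"z":0,"spin":0},{"x":0,"y":0,"z":0,"spin":0},{"x":0,"y":0,"z":0,"spin":0}]' 0 12;python3 -m creep '[{"x":0,"y":0,"z":0.004,"spin":0},{"x":0,"y":0,"z":0.01,"spin":0},{"x":0,"y":0,"z":0.01,"spin":0}]'
```

```text
time: 24.28
ee_pos: [0.431, 0.2802, 0.0178]
eef_rot: [0.793, 0.609, -0.0, 0.0]
ft_force: [0.4, 0.1, -0.7]
width: 0.0872
time: 25.15
ee_pos: [0.4306, 0.281, 0.0178]
eef_rot: [0.793, 0.609, 0.0, -0.0]
ft_force: [-1.1, -0.5, 5.2]
width: 0.0558
time: 25.52
ee_pos: [0.4307, 0.2813, 0.0279]
eef_rot: [0.793, 0.609, 0.0, -0.0]
ft_force: [0.0, -0.3, -2.6]
width: 0.0559
```

Cradle held (2.6 N, width 56 mm). I lift it and carry it to the flap's free edge, left of the tab, to tip it about that edge.

```bash
python3 -m creep '[{"x":0,"y":0,"z":0.015,"spin":0},{"x":0,"y":0,"z":0.04,"spin":0},{"x":0,"y":0,"z":0.07,"spin":0},{"x":0,"y":0,"z":0.092,"spin":0},{"x":0,"y":-0.015,"z":0.102,"spin":1},{"x":0.006,"y":-0.045,"z":0.102,"spin":3},{"x":0.016,"y":-0.08,"z":0.102,"spin":5},{"x":0.026,"y":-0.12,"z":0.102,"spin":7},{"x":0.036,"y":-0.16,"z":0.102,"spin":9},{"x":0.046,"y":-0.195,"z":0.102,"spin":11.4},{"x":0.057,"y":-0.22,"z":0.102,"spin":11.4},{"x":0.0625,"y":-0.231,"z":0.102,"spin":11.4}]'; python3 - <<'E'
from h import *
exec(open('flap.py').read().split('for n in')[0])
s=st(); q=s['ee_pos'][:2]-o; print('X,Y',q@ex,q@ey)
c=snap('side'); P=pts(c); q=(P[...,:2]-o); X=q@ex; Y=q@ey
hsv=cv2.cvtColor(c['pixels'],cv2.COLOR_BGR2HSV)
k=(np.abs(X+.193)<.08)&(np.abs(Y-.09)<.06)&(P[...,2]>.1)&(P[...,2]<.23)&(c['pixels'].min(2)>75); print(k.sum(),[np.percentile(a[k],[2,98]).round(4) for a in(X,Y,P[...,2])])
cv2.imwrite('pics/s5.png',cv2.resize(c['pixels'][90:290,200:400],(600,600)))
E
```

```text
time: 27.02
ee_pos: [0.4935, 0.0486, 0.1303]
eef_rot: [0.729, 0.684, 0.0, 0.0]
ft_force: [-0.5, 0.9, -3.6]
width: 0.0556
t27.02 [0.4935 0.0486 0.1303] F [-0.5  0.9 -3.6] w0.0556 Rx [0.064 0.998 0.   ] Rz [ 0.001  0.    -1.   ]
X,Y -0.19252654154681673 0.0882932425725389
243 [array([-0.2234, -0.1687]), array([0.0586, 0.1139]), array([0.1143, 0.1976])]
```

View pics/s5.png

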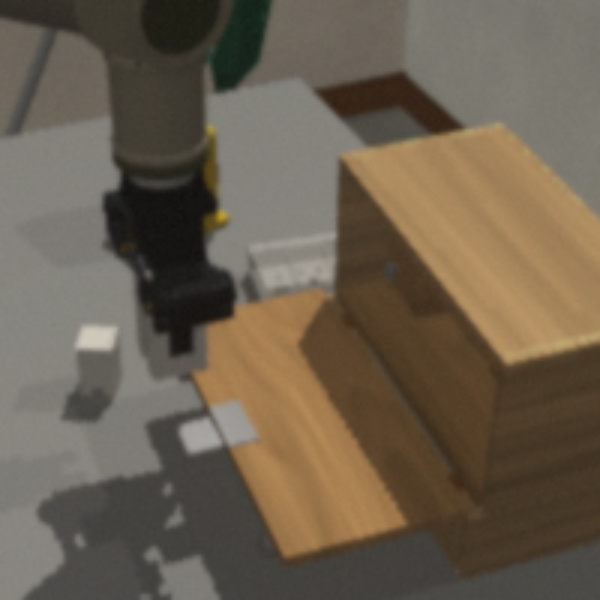

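```bash
python3 -m creep '[{"x":0,"y":0,"z":-0.01,"spin":0},{"x":0,"y":0,"z":-0.017,"spin":0},{"x":0,"y":0,"z":-0.02,"spin":0},{"x":0,"y":0,"z":-0.02,"spin":0}]'; python3 -m creep '[{"x":-0.006,"y":0.0004,"z":-0.004,"spin":0},{"x":-0.013,"y":0.0008,"z":-0.0085,"spin":0},{"x":-0.018,"y":0.0011,"z":-0.013,"spin":0},{"x":-0.0236,"y":0.0015,"z":-0.018,"spin":0}]'; cat > pot.py <<'E'
from h import *
exec(open('flap.py').read().split('for n in')[0])
s=r.read_state(); t=s['ee_pos']; q=t[:2]-o; xp,yp,zp=q@ex,q@ey,t[2]+.035; print('pivot X %.4f Y %.4f z %.4f'%(xp,yp,zp),'F',np.round(s['ft_force'],1))
c=snap('side'); P=pts(c); q=(P[...,:2]-o); X=q@ex; Y=q@ey; g=c['pixels'].astype(int)
k=(np.abs(X-xp)<.09)&(np.abs(Y-yp)<.05)&(np.abs(P[...,2]-zp)<.09)&(g.min(2)>60)&(g.max(2)-g.min(2)<25)&(P[...,2]>.04)
k&=(Y<yp-.018)  # face towards the camera
if k.sum()>20:
    rc=cv2.minAreaRect(np.stack([X[k],P[k][:,2]],1).astype(np.float32)); print(k.sum(),np.round(rc[0],4),np.round(rc[1],4),rc[2])
E
python3 pot.py
```

```text
time: 27.58
ee_pos: [0.4927, 0.0509, 0.1095]
eef_rot: [0.728, 0.685, 0.0, -0.0]
ft_force: [-3.1, 0.3, 0.3]
width: 0.0563
time: 28.08
ee_pos: [0.4702, 0.0521, 0.0921]
eef_rot: [0.728, 0.685, 0.001, 0.001]
ft_force: [1.7, 0.2, 2.9]
width: 0.056
pivot X -0.2160 Y 0.0903 z 0.1271 F [1.7 0.2 2.9]
205 [-0.2177  0.1457] [0.0798 0.1431] 2.806854486465454
```

```bash
python3 -m creep '[{"x":-0.004,"y":0.0002,"z":-0.006,"spin":0},{"x":-0.008,"y":0.0005,"z":-0.012,"spin":0},{"x":-0.0105,"y":0.0006,"z":-0.018,"spin":0},{"x":-0.0124,"y":0.0008,"z":-0.0245,"spin":0},{"x":-0.0124,"y":0.0008,"z":-0.0245,"spin":0}]'; python3 - <<'E'
from pot import *
cv2.imwrite('pics/s6.png',cv2.resize(c['pixels'][130:250,220:340],(600,600)))
E
```

```text
time: 28.75
ee_pos: [0.4558, 0.0521, 0.0659]
eef_rot: [0.729, 0.685, -0.001, -0.001]
ft_force: [-1.3, 0.6, -2.3]
width: 0.0558
pivot X -0.2304 Y 0.0894 z 0.1009 F [-1.3  0.6 -2.3]
181 [-0.2383  0.1167] [0.0669 0.132 ] 42.35848617553711
```

View pics/s6.png

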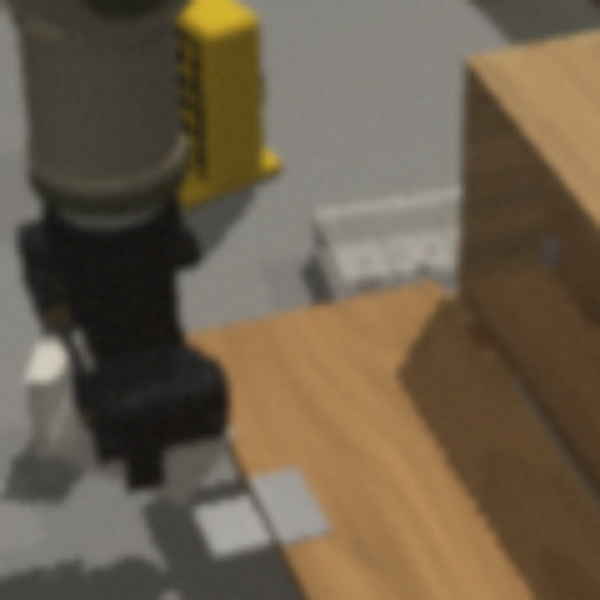

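Cradle tilted by roughly 50–60° (mouth end at crop (195,470), next to the flap edge). Next I raise it over the flap and lay it on its side there.

```bash
python3 -m creep '[{"x":0,"y":0,"z":0.015,"spin":0},{"x":0,"y":0,"z":0.04,"spin":0},{"x":0,"y":0,"z":0.055,"spin":0},{"x":0.015,"y":-0.0009,"z":0.06,"spin":0},{"x":0.045,"y":-0.0028,"z":0.06,"spin":0},{"x":0.08,"y":-0.005,"z":0.06,"spin":0},{"x":0.11,"y":-0.0068,"z":0.06,"spin":0},{"x":0.13,"y":-0.008,"z":0.06,"spin":0},{"x":0.134,"y":-0.0083,"z":0.06,"spin":0}]';python3 -m creep '[{"x":0,"y":0,"z":-0.008,"spin":0},{"x":-0.005,"y":0.0003,"z":-0.013,"spin":0},{"x":-0.011,"y":0.0007,"z":-0.018,"spin":0}]'; python3 -m creep '[{"x":-0.006,"y":0.0004,"z":-0.004,"spin":0},{"x":-0.012,"y":0.0008,"z":-0.009,"spin":0},{"x":-0.018,"y":0.0011,"z":-0.015,"spin":0}]'; python3 pot.py
```

```text
time: 29.92
ee_pos: [0.5918, 0.0438, 0.127]
eef_rot: [0.729, 0.685, -0.0, 0.0]
ft_force: [-0.0, -0.3, -2.6]
width: 0.0559
time: 30.3
ee_pos: [0.579, 0.0448, 0.1086]
eef_rot: [0.728, 0.685, -0.0, -0.0]
ft_force: [-0.9, 0.0, -3.6]
width: 0.0559
time: 30.68
ee_pos: [0.5628, 0.046, 0.0954]
eef_rot: [0.729, 0.685, 0.001, 0.001]
ft_force: [-1.0, -1.5, 6.5]
width: 0.0556
pivot X -0.1232 Y 0.0899 z 0.1304 F [-1.  -1.5  6.5]
178 [-0.1257  0.1462] [0.139  0.0941] 86.29166412353516
```

```bash
python3 -m creep '[{"x":-0.003,"y":0.0002,"z":-0.004,"spin":0},{"x":-0.005,"y":0.0003,"z":-0.007,"spin":0},{"x":-0.005,"y":0.0003,"z":-0.007,"spin":0}]'; python3 -m creep '[{"x":0,"y":0,"z":-0.002,"spin":0},{"x":0,"y":0,"z":-0.002,"spin":0}]'; python3 - <<'E'
from pot import *
# white pot points, coloured grey-white on the flap region from both views
for n in('side','top'):
    c=snap(n); P=pts(c); q=(P[...,:2]-o); X=q@ex; Y=q@ey; g=c['pixels'].astype(int)
    k=(X>-.24)&(X<-.02)&(np.abs(Y-.09)<.05)&(P[...,2]>.098)&(P[...,2]<.2)&(g.min(2)>70)&(g.max(2)-g.min(2)<30)
    print(n,k.sum()); 
    for lo in np.arange(-.19,-.04,.015):
        j=k&(X>lo)&(X<=lo+.015)
        if j.sum(): print('%.3f'%lo,j.sum(),'z %.3f %.3f Y %.3f %.3f'%(P[j][:,2].min(),P[j][:,2].max(),Y[j].min(),Y[j].max()))
E
```

```text
time: 31.1
ee_pos: [0.5569, 0.0463, 0.0874]
eef_rot: [0.728, 0.685, 0.0, -0.0]
ft_force: [-2.7, 0.2, 4.1]
width: 0.0558
time: 31.35
ee_pos: [0.5565, 0.0464, 0.0852]
eef_rot: [0.728, 0.685, -0.0, -0.0]
ft_force: [-4.9, 0.8, 4.3]
width: 0.0563
pivot X -0.1295 Y 0.0899 z 0.1202 F [-4.9  0.8  4.3]
178 [-0.1348  0.1433] [0.0913 0.1264] 2.8911209106445312
side 274
-0.190 44 z 0.115 0.142 Y 0.061 0.111
-0.175 144 z 0.114 0.186 Y 0.057 0.121
-0.160 42 z 0.110 0.195 Y 0.056 0.119
-0.145 6 z 0.112 0.164 Y 0.063 0.110
-0.115 22 z 0.100 0.118 Y 0.059 0.068
-0.100 16 z 0.098 0.117 Y 0.060 0.068
top 0
```

```bash
cat > fit.py <<'E'
from h import *
exec(open('flap.py').read().split('for n in')[0])
c=snap('side'); P=pts(c); q=(P[...,:2]-o); X=q@ex; Y=q@ey; g=c['pixels'].astype(int); Z=P[...,2]
def show(x0,x1,y0,y1,z0,z1,st=2):
    k=(X>x0)&(X<x1)&(Y>y0)&(Y<y1)&(Z>z0)&(Z<z1); v,u=np.where(k)
    for i in range(v.min(),v.max()+1,st):
        print(i,' '.join('%d,%d,%d/%d'%(X[i,j]*1e3,Y[i,j]*1e3,Z[i,j]*1e3,g[i,j].mean()) if k[i,j] else '.' for j in range(u.min(),u.max()+1,st+1)))
E
python3 - <<'E'
from fit import *
show(-.2,-.05,.05,.125,.097,.165)
E
```

```text
186 . . . . . . . . . . . . . . .
188 . . . . . . . . . . . . . . .
190 . -167,113,159/95 -160,105,164/146 . -143,99,163/127 . . . . . . . . . .
192 . -169,106,158/91 . . . . . . . . . . . . .
194 . -170,103,153/89 . . . . . . . . . . . . .
196 . -170,103,146/89 -167,81,160/89 . . . . . . . . . . . .
198 -177,115,131/106 -173,96,144/90 -169,76,157/88 . . . . . . . . . . . .
200 -177,115,124/102 -173,97,135/88 -170,73,152/89 -164,63,158/74 . . . . . . . . . . .
202 -179,109,121/97 -175,88,135/89 -172,68,149/89 -165,60,153/86 . . . . . . . . . . .
204 . -175,91,126/89 -173,66,143/88 -163,68,139/87 -155,66,139/80 . . . . . . . . . .
206 . -177,83,125/89 -172,68,135/90 -164,66,134/87 -156,62,134/82 . . . . -108,67,118/48 -100,62,120/69 -90,64,116/80 . . .
208 . -179,80,120/85 -175,61,133/91 -165,62,129/88 -155,65,125/86 . -142,50,132/20 -131,55,125/21 -123,52,126/35 -108,66,111/83 -101,62,112/86 -90,63,108/91 . . .
210 . . -174,64,123/90 -166,62,122/87 -156,64,118/87 -147,62,117/86 -141,52,123/34 -132,53,120/20 -121,56,115/34 -109,64,105/86 -100,63,104/87 -90,65,99/97 . . .
212 . . -175,62,117/83 -166,63,114/83 -156,63,112/91 -147,65,107/83 -140,55,113/31 -131,56,109/19 -122,53,110/29 . . . . . .
214 . . . . . . -141,53,107/34 -131,54,103/30 . . . . . . .
216 . . . . . -149,59,97/65 . . . . . . . . .
218 . . . . . . . . . . . . . . .
```

```bash
python3 -m creep '[{"x":0,"y":0,"z":0,"spin":0},{"x":0,"y":0,"z":0,"spin":0},{"x":0,"y":0,"z":-0.002,"spin":0},{"x":0,"y":0,"z":-0.004,"spin":0}]' 0 3; python3 - <<'E'
from fit import *
show(-.2,-.15,.05,.125,.094,.165,4)
E
```

```text
time: 32.05
ee_pos: [0.5569, 0.0461, 0.0806]
eef_rot: [0.729, 0.685, -0.0, -0.0]
ft_force: [-1.0, -0.2, -1.3]
width: 0.0558
190 . -159,119,154/106 .
194 . -165,98,155/138 .
198 . -173,72,161/92 .
202 -177,117,115/103 -173,74,145/84 -161,66,148/74
206 -176,124,94/73 -174,72,132/85 -162,61,137/89
210 . -176,70,119/87 -162,64,120/85
214 . -178,64,109/83 -162,65,103/84
218 . . .
```

Nearly flat now (base face about 5° off). I open slightly and re-measure it.

```bash
python3 -m creep '[{"x":0,"y":0,"z":0,"spin":0},{"x":0,"y":0,"z":0,"spin":0}]' 0.058; python3 -m creep '[{"x":0,"y":0,"z":0,"spin":0},{"x":0,"y":0,"z":0.0,"spin":0},{"x":0,"y":0,"z":0,"spin":0},{"x":0,"y":0,"z":0.03,"spin":0},{"x":0,"y":0,"z":0.08,"spin":0},{"x":-0.03,"y":0.03,"z":0.12,"spin":0},{"x":-0.08,"y":0.08,"z":0.12,"spin":0},{"x":-0.12,"y":0.12,"z":0.12,"spin":0}]' 0.08; cat > lie.py <<'E'
from h import *
exec(open('flap.py').read().split('for n in')[0])
c=snap('top'); P=pts(c); q=(P[...,:2]-o); X=q@ex; Y=q@ey; Z=P[...,2]; g=c['pixels'].astype(int)
k=(X>-.25)&(X<-.01)&(Y>0)&(Y<.2)&(Z>.112)&(Z<.25)&(g.max(2)-g.min(2)<45)
p=np.stack([X[k],Y[k]],1).astype(np.float32); print(k.sum(),cv2.minAreaRect(p))
for lo in np.arange(-.2,-.02,.012):
    j=k&(X>lo)&(X<=lo+.012)
    if j.sum(): print('%.3f'%lo,j.sum(),'z %.4f Y %.3f %.3f'%(np.median(Z[j]),Y[j].min(),Y[j].max()))
E
python3 lie.py
```

```text
time: 32.35
ee_pos: [0.5574, 0.0462, 0.0813]
eef_rot: [0.729, 0.685, 0.0, 0.0]
ft_force: [-0.3, 0.5, -0.2]
width: 0.0575
time: 33.35
ee_pos: [0.4375, 0.1657, 0.2016]
eef_rot: [0.729, 0.685, 0.001, 0.0]
ft_force: [1.4, 0.9, -0.4]
width: 0.0801
641 ((-0.12998756766319275, 0.09126254916191101), (0.055840909481048584, 0.09202846139669418), 89.98380279541016)
-0.176 110 z 0.1465 Y 0.063 0.119
-0.164 87 z 0.1470 Y 0.063 0.119
-0.152 83 z 0.1475 Y 0.063 0.118
-0.140 82 z 0.1478 Y 0.064 0.118
-0.128 85 z 0.1475 Y 0.064 0.119
-0.116 87 z 0.1471 Y 0.063 0.119
-0.104 66 z 0.1476 Y 0.063 0.117
-0.092 41 z 0.1471 Y 0.064 0.118
```

It lies flat on the flap: X −0.176…−0.084, Y 0.063…0.119, top 0.147, mouth towards the cabinet. I re-grip 14 mm from the mouth and raise it slowly, so the base swings down.

```bash
python3 -m creep '[{"x":0.03,"y":-0.03,"z":0,"spin":0},{"x":0.07,"y":-0.06,"z":0,"spin":0},{"x":0.11,"y":-0.09,"z":0,"spin":0},{"x":0.14,"y":-0.112,"z":-0.01,"spin":0},{"x":0.15,"y":-0.12,"z":-0.03,"spin":0},{"x":0.15,"y":-0.12,"z":-0.06,"spin":0},{"x":0.15,"y":-0.12,"z":-0.09,"spin":0},{"x":0.15,"y":-0.12,"z":-0.11,"spin":0},{"x":0.15,"y":-0.12,"z":-0.116,"spin":0},{"x":0.15,"y":-0.12,"z":-0.116,"spin":0}]'; python3 -m creep '[{"x":0,"y":0,"z":0,"spin":0},{"x":0,"y":0,"z":0,"spin":0},{"x":0,"y":0,"z":0,"spin":0},{"x":0,"y":0,"z":0,"spin":0},{"x":0,"y":0,"z":0,"spin":0},{"x":0,"y":0,"z":0,"spin":0}]' 0 6; python3 -m creep '[{"x":0,"y":0,"z":0.003,"spin":0},{"x":0,"y":0,"z":0.007,"spin":0},{"x":0,"y":0,"z":0.011,"spin":0},{"x":0,"y":0,"z":0.015,"spin":0},{"x":0,"y":0,"z":0.015,"spin":0}]'; python3 - <<'E'
from fit import *
show(-.2,-.15,.05,.125,.096,.2,4)
E
```

```text
time: 34.65
ee_pos: [0.5883, 0.0449, 0.0849]
eef_rot: [0.728, 0.685, -0.0, -0.0]
ft_force: [0.1, 0.4, 0.9]
width: 0.0802
time: 35.4
ee_pos: [0.5888, 0.0445, 0.0853]
eef_rot: [0.729, 0.685, 0.0, 0.0]
ft_force: [-1.3, -0.4, 4.8]
width: 0.056
time: 36.02
ee_pos: [0.5889, 0.0446, 0.1004]
eef_rot: [0.729, 0.685, 0.0, 0.0]
ft_force: [0.6, 0.4, -3.3]
width: 0.0555
189 . -163,116,161/143 . .
193 -178,118,148/132 -167,102,156/184 -154,95,158/110 .
197 . -174,80,159/182 -160,76,158/181 .
201 . -179,65,157/119 -164,63,154/110 .
205 . -177,73,136/79 -164,66,138/89 .
209 . -175,82,114/77 -165,62,126/88 -150,63,121/88
213 . . -165,65,109/88 -150,63,106/85
217 . . . .
```

```bash
python3 -m creep '[{"x":0,"y":0,"z":0,"spin":0},{"x":0,"y":0,"z":0,"spin":0},{"x":0,"y":0,"z":0,"spin":0}]' 0 3; python3 - <<'E'
from fit import *
show(-.2,-.15,.05,.125,.096,.2,4)
E
```

```text
time: 36.45
ee_pos: [0.5886, 0.0445, 0.1]
eef_rot: [0.729, 0.685, -0.0, -0.0]
ft_force: [0.3, 0.3, -0.9]
width: 0.0562
190 . . . .
194 -180,111,150/166 -166,105,150/176 -153,98,152/106 .
198 . -172,86,151/182 -159,78,153/136 .
202 . -177,71,148/166 -164,66,149/137 .
206 . -179,68,136/82 -166,59,139/90 -150,62,133/89
210 . -173,89,104/72 -165,64,120/88 -150,62,118/90
214 . . -165,64,105/85 -150,66,100/84
218 . . . -154,52,96/68
```

```bash
python3 -m creep '[{"x":0,"y":0,"z":0.003,"spin":0},{"x":0,"y":0,"z":0.006,"spin":0},{"x":0,"y":0,"z":0.009,"spin":0},{"x":0,"y":0,"z":0.012,"spin":0},{"x":0,"y":0,"z":0.012,"spin":0}]'; cat > lie2.py <<'E'
from h import *
exec(open('flap.py').read().split('for n in')[0])
s=r.read_state()
c=snap('side'); P=pts(c); q=(P[...,:2]-o); X=q@ex+.003; Y=q@ey; Z=P[...,2]; g=c['pixels'].astype(int)
w=(g.min(2)>65)&(g.max(2)-g.min(2)<40)&(Y<.072)&(Y>.055)&(X>-.2)&(X<-.03)&(Z>.088)&(Z<.26)
print('pivot z %.3f'%(s['ee_pos'][2]+.035),'F',np.round(s['ft_force'],1))
for lo in np.arange(-.19,-.04,.012):
    j=w&(X>lo)&(X<=lo+.012)
    if j.sum()>1: print('%.3f n%d z %.3f..%.3f'%(lo+.006,j.sum(),Z[j].min(),Z[j].max()))
E
python3 lie2.py
```

```text
time: 37.12
ee_pos: [0.589, 0.0445, 0.1125]
eef_rot: [0.729, 0.685, 0.0, 0.0]
ft_force: [-0.4, -0.2, -0.8]
width: 0.0556
pivot z 0.147 F [-0.4 -0.2 -0.8]
-0.172 n30 z 0.116..0.153
-0.160 n69 z 0.093..0.155
-0.148 n70 z 0.093..0.162
-0.136 n72 z 0.093..0.164
-0.124 n70 z 0.108..0.168
-0.112 n38 z 0.110..0.168
-0.076 n2 z 0.124..0.127
```

```bash
python3 -m creep '[{"x":0,"y":0,"z":0.003,"spin":0},{"x":0,"y":0,"z":0.006,"spin":0},{"x":0,"y":0,"z":0.009,"spin":0},{"x":0,"y":0,"z":0.012,"spin":0},{"x":0,"y":0,"z":0.012,"spin":0}]'; python3 lie2.py;  python3 -m creep '[{"x":0,"y":0,"z":0.003,"spin":0},{"x":0,"y":0,"z":0.006,"spin":0},{"x":0,"y":0,"z":0.009,"spin":0},{"x":0,"y":0,"z":0.009,"spin":0}]'; python3 lie2.py
```

```text
time: 37.8
ee_pos: [0.5889, 0.0446, 0.1244]
eef_rot: [0.729, 0.685, 0.0, 0.0]
ft_force: [1.1, 0.2, 0.3]
width: 0.056
pivot z 0.159 F [1.1 0.2 0.3]
-0.172 n23 z 0.127..0.151
-0.160 n56 z 0.105..0.158
-0.148 n74 z 0.093..0.163
-0.136 n78 z 0.096..0.168
-0.124 n76 z 0.109..0.176
-0.112 n48 z 0.114..0.177
-0.100 n11 z 0.123..0.134
-0.088 n2 z 0.125..0.128
-0.076 n7 z 0.138..0.149
time: 38.35
ee_pos: [0.5889, 0.0446, 0.1334]
eef_rot: [0.729, 0.685, 0.0, 0.0]
ft_force: [-0.5, 0.3, 0.5]
width: 0.0558
pivot z 0.168 F [-0.5  0.3  0.5]
-0.172 n16 z 0.134..0.151
-0.160 n44 z 0.117..0.155
-0.148 n69 z 0.100..0.167
-0.136 n86 z 0.093..0.175
-0.124 n82 z 0.105..0.179
-0.112 n59 z 0.117..0.184
-0.100 n12 z 0.126..0.142
-0.088 n3 z 0.134..0.140
-0.076 n13 z 0.141..0.163
```

```bash
python3 -m creep '[{"x":0,"y":0,"z":0.003,"spin":0},{"x":0,"y":0,"z":0.006,"spin":0},{"x":0,"y":0,"z":0.009,"spin":0},{"x":0,"y":0,"z":0.009,"spin":0}]'; python3 lie2.py;  python3 -m creep '[{"x":0,"y":0,"z":0.003,"spin":0},{"x":0,"y":0,"z":0.006,"spin":0},{"x":0,"y":0,"z":0.009,"spin":0},{"x":0,"y":0,"z":0.009,"spin":0}]'; python3 lie2.py
```

```text
time: 38.9
ee_pos: [0.5889, 0.0446, 0.1424]
eef_rot: [0.729, 0.685, 0.0, 0.0]
ft_force: [-0.7, -0.2, 0.6]
width: 0.0559
pivot z 0.177 F [-0.7 -0.2  0.6]
-0.172 n6 z 0.089..0.136
-0.160 n31 z 0.120..0.150
-0.148 n58 z 0.108..0.163
-0.136 n80 z 0.099..0.174
-0.124 n100 z 0.097..0.189
-0.112 n70 z 0.107..0.192
-0.100 n22 z 0.119..0.150
-0.088 n11 z 0.132..0.151
-0.076 n15 z 0.150..0.171
time: 39.45
ee_pos: [0.5889, 0.0445, 0.1515]
eef_rot: [0.729, 0.685, 0.0, 0.0]
ft_force: [-0.5, -0.6, 1.2]
width: 0.0558
pivot z 0.186 F [-0.5 -0.6  1.2]
-0.148 n23 z 0.114..0.141
-0.136 n68 z 0.108..0.254
-0.124 n101 z 0.102..0.199
-0.112 n95 z 0.098..0.200
-0.100 n57 z 0.103..0.159
-0.088 n30 z 0.114..0.161
-0.076 n25 z 0.148..0.184
-0.064 n4 z 0.174..0.180
```

```bash
python3 -m creep '[{"x":0,"y":0,"z":0.003,"spin":0},{"x":0,"y":0,"z":0.006,"spin":0},{"x":0,"y":0,"z":0.006,"spin":0}]'; python3 lie2.py;  python3 -m creep '[{"x":0,"y":0,"z":0.003,"spin":0},{"x":0,"y":0,"z":0.006,"spin":0},{"x":0,"y":0,"z":0.006,"spin":0}]'; python3 lie2.py
```

```text
time: 39.88
ee_pos: [0.5888, 0.0445, 0.1572]
eef_rot: [0.729, 0.685, 0.0, 0.0]
ft_force: [0.4, 0.2, -3.1]
width: 0.0561
pivot z 0.192 F [ 0.4  0.2 -3.1]
-0.124 n72 z 0.098..0.194
-0.112 n97 z 0.095..0.193
-0.100 n66 z 0.099..0.190
-0.088 n68 z 0.102..0.165
-0.076 n92 z 0.104..0.193
-0.064 n21 z 0.094..0.192
time: 40.3
ee_pos: [0.5888, 0.0446, 0.1633]
eef_rot: [0.729, 0.685, 0.0, 0.0]
ft_force: [-0.2, 0.4, -3.9]
width: 0.0558
pivot z 0.198 F [-0.2  0.4 -3.9]
-0.124 n73 z 0.109..0.200
-0.112 n98 z 0.106..0.199
-0.100 n62 z 0.105..0.198
-0.088 n65 z 0.107..0.173
-0.076 n96 z 0.105..0.200
-0.064 n17 z 0.107..0.190
```

Upright and hanging (bottom 0.105, top 0.199, sides vertical). I lower it gently onto the flap.

```bash
python3 -m creep '[{"x":0,"y":0,"z":-0.003,"spin":0},{"x":0,"y":0,"z":-0.006,"spin":0},{"x":0,"y":0,"z":-0.009,"spin":0},{"x":0,"y":0,"z":-0.011,"spin":0},{"x":0,"y":0,"z":-0.011,"spin":0}]'; python3 lie2.py; python3 -m creep '[{"x":0,"y":0,"z":-0.001,"spin":0},{"x":0,"y":0,"z":-0.002,"spin":0}]';  python3 -m creep '[{"x":0,"y":0,"z":-0.001,"spin":0},{"x":0,"y":0,"z":-0.002,"spin":0}]'; python3 lie2.py
```

```text
time: 40.98
ee_pos: [0.5885, 0.0445, 0.1518]
eef_rot: [0.729, 0.685, -0.0, -0.0]
ft_force: [-0.3, 0.2, -3.9]
width: 0.0559
pivot z 0.187 F [-0.3  0.2 -3.9]
-0.136 n4 z 0.248..0.257
-0.124 n72 z 0.098..0.187
-0.112 n100 z 0.093..0.188
-0.100 n59 z 0.096..0.160
-0.088 n65 z 0.094..0.159
-0.076 n93 z 0.093..0.188
-0.064 n23 z 0.101..0.187
time: 41.28
ee_pos: [0.5895, 0.0445, 0.1509]
eef_rot: [0.729, 0.685, 0.001, 0.001]
ft_force: [0.1, 0.3, 4.6]
width: 0.0562
time: 41.52
ee_pos: [0.5891, 0.0445, 0.1485]
eef_rot: [0.729, 0.685, 0.001, 0.0]
ft_force: [-0.3, -0.9, 4.7]
width: 0.0562
pivot z 0.184 F [-0.3 -0.9  4.7]
-0.124 n69 z 0.097..0.188
-0.112 n94 z 0.096..0.187
-0.100 n66 z 0.093..0.156
-0.088 n63 z 0.096..0.156
-0.076 n87 z 0.094..0.188
-0.064 n21 z 0.100..0.186
```

```bash
python3 -m creep '[{"x":0,"y":0,"z":0,"spin":0},{"x":0,"y":0,"z":0,"spin":0}]' 0.06; python3 -m creep '[{"x":0,"y":0,"z":0,"spin":0},{"x":0,"y":0,"z":0,"spin":0},{"x":0,"y":0,"z":0,"spin":0},{"x":0,"y":0,"z":0,"spin":0},{"x":0,"y":0,"z":0.02,"spin":0},{"x":0,"y":0,"z":0.06,"spin":0},{"x":0,"y":0,"z":0.1,"spin":0},{"x":-0.03,"y":0.03,"z":0.11,"spin":0},{"x":-0.08,"y":0.07,"z":0.11,"spin":0},{"x":-0.13,"y":0.11,"z":0.11,"spin":0},{"x":-0.18,"y":0.15,"z":0.11,"spin":0},{"x":-0.2,"y":0.17,"z":0.11,"spin":0}]' 0.085; python3 lie2.py; python3 flap.py|tail -4; python3 - <<'E'
from h import *
exec(open('flap.py').read().split('for n in')[0])
c=snap('top'); P=pts(c); q=(P[...,:2]-o); X=q@ex; Y=q@ey; Z=P[...,2]
k=(X>-.25)&(X<-.01)&(Y>0)&(Y<.2)&(Z>.172)&(Z<.25); print(k.sum(),cv2.minAreaRect(np.stack([X[k],Y[k]],1).astype(np.float32)),np.median(Z[k]))
k=(X>-.25)&(X<-.01)&(Y>0)&(Y<.2)&(Z>.11)&(Z<.25);print(cv2.minAreaRect(np.stack([X[k],Y[k]],1).astype(np.float32)))
# others vs start: depth of fan, case, cradles
for k in [P[(np.abs(P[...,0]-x)<d)&(np.abs(P[...,1]-y)<d)&(P[...,2]>z0)&(P[...,2]<.2)] for x,y,d,z0 in((.642,.4545,.08,.13),(.687,.258,.1,.03),(.45,.1725,.035,.05),(.294,.293,.06,.11))]: print(len(k),k[:,:2].mean(0).round(4) if len(k) else '')
cv2.imwrite('pics/end.png',np.vstack([c['pixels'][70:350,60:480],snap('side')['pixels'][100:400,100:520]]))
E
```

```text
time: 41.82
ee_pos: [0.5881, 0.0446, 0.1474]
eef_rot: [0.728, 0.685, -0.0, -0.0]
ft_force: [0.7, 0.4, -0.0]
width: 0.0597
time: 43.32
ee_pos: [0.3862, 0.2164, 0.2584]
eef_rot: [0.727, 0.686, 0.001, -0.0]
ft_force: [0.3, 0.3, -0.3]
width: 0.085
pivot z 0.293 F [ 0.3  0.3 -0.3]
-0.124 n69 z 0.095..0.186
-0.112 n98 z 0.092..0.188
-0.100 n99 z 0.094..0.187
-0.088 n100 z 0.096..0.187
-0.076 n93 z 0.093..0.187
-0.064 n22 z 0.100..0.187
top -0.17 ['0.0921(140)', '0.0916(139)', '0.0934(147)', '0.0913(136)', '0.0916(140)']
top -0.13 ['0.0921(135)', '0.0913(138)', '0.0921(134)', '0.0986(91)', '0.0916(122)']
top -0.09 ['0.0919(135)', '0.0908(136)', '0.0920(139)', '0.1018(91)', '0.0926(105)']
top -0.05 ['0.0910(142)', '0.0915(138)', '0.0926(135)', '0.0918(133)', '0.0912(129)']
135 ((-0.09698573499917984, 0.09189318120479584), (0.05699142813682556, 0.05603631213307381), 2.311790704727173) 0.18234526997616235
((-0.09605775028467178, 0.09202713519334793), (0.05702457204461098, 0.056341502815485), 0.2901337146759033)
839 [0.6406 0.453 ]
1094 [0.7293 0.2519]
144 [0.4538 0.1717]
5 [0.2672 0.338 ]
```

View pics/end.png

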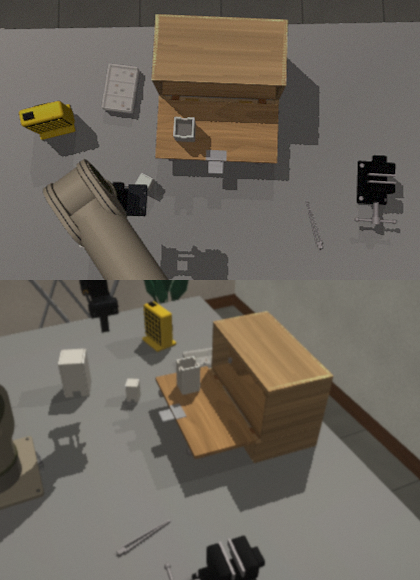

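The cradle stands mouth up on the level flap at (185,127) in the upper picture. Fan, case and tweezers are in their places and the gripper is clear.

```bash
python3 -c "
from h import *
st(); print(r.close_job())"
```

```text
t43.58 [0.3892 0.2139 0.2581] F [-0.  -0.5  0.4] w0.0854 Rx [0.062 0.998 0.   ] Rz [ 0.  0. -1.]
the job is handed in; nothing more can be done
None
```

The job is done and was handed in at about 43.6 s of the 72 s allowed. The cabinet is open on its supports and the cradle stands mouth up on the flap.

**What I did**
- **Supports:** I pulled both out to their stops.
- **Flap:** I then gripped the tab by its side edges and lowered the flap along its arc onto the supports.
- **Cradle:** I picked the medium-sized one and tipped it about the flap's free edge onto its side on the flap. I then gripped it near the mouth, let the base swing down, and set it on its foot.

**Last checks**
- **Flap:** level at about 92 mm.
- **Cradle:** footprint about 57 × 56 mm, centred about 97 mm in front of the cabinet, so the whole foot is on the flap. Its rim measures 182–188 mm, as expected for 184 mm.
- **Things to leave alone:** the fan measured within 2 mm of its start. The case and tweezers were only checked by eye and look unmoved.
- **Gripper:** clear of everything.

**What went wrong or disagreed**
- **Height reading:** the robot's reported z is about 41 mm too low compared with the cameras. Two grasps at the left knob closed on nothing before I corrected for it.
- **Wrist force:** it reached about 52 N against the left support's stop. Limit 120 N.
- **Cradle slips:** it slid a little in the grip while being laid down. With the base on the flap I eased the grip and it settled flat. It also sank about 10 mm once before the swing, and the last stretch of the swing went quickly, with the base close to the flap.

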